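# Open a dead cash drawer through its hidden release hole

### The job

The cash drawer's electric lock is dead. Take the orange-handled release rod out of the black sleeve on top of the till, feel with its tip along the channel in the till's back, under the rear eave, for the release hole, push the rod in until the drawer springs open, then draw it out and lay it down flat on the till's top plate, not in the sleeve. Feel gently, never ramming the till, and leave the other things on the counter where they are.

Things in the scene. Friction and masses are not known exactly. Their poses are not given: they have to be found in the camera images.
- till: Compact dark steel cash drawer (till), 140 (x) x 210 (y) x 70 (z) mm, screwed to the counter. Origin: centre of its underside; +x points to its back (away from the robot), +y to its left, z up. Its drawer front is at x = -74 mm, its rear wall the plane x = 70 mm. At the back the 4 mm top plate overhangs the rear wall by 22 mm, to x = 92 mm (the eave).
- till_top (a point): Middle of the till's top, on its upper face (70 mm high); axes as the till's. The plate reaches from x = -70 to +92 mm and y = -105 to +105 mm and is flat and free apart from the sleeve near its front.
- channel (a point): Middle of the channel in the till's rear wall, on its floor; axes as the till's (x out of the back). The channel is sunk 3 mm, 82 mm long (y = -41 to +41) and 28 mm high (z = -14 to +14). On its middle line (z = 0), somewhere in y = -30 to +30 mm, other each time and hidden under the eave, is the release hole: round, 12 mm wide, 2 mm chamfer, running straight in (-x).
- release (a joint): The sprung plunger in the release hole, m: 0 at rest, its end 24 mm behind the channel floor; 0.012 fully in, where it stops dead. It takes 2 N to start and 6.5 N fully in. It lets the drawer go at 0.008 to 0.009 (rod tip about 33 mm past the channel floor) and springs back when the rod is withdrawn.
- drawer (a joint): How far the drawer (a grey front panel with a lock barrel) has come out towards the robot, m: 0 shut and latched, 0.055 fully out. Once let go it springs out by itself and stays out.
- rod: Release rod, 140 mm long, 50 to 100 g: orange handle with black ribs, 80 mm long, 20 x 20 mm square, and a round steel shank 60 mm long, 8 mm thick. Origin: on the axis where handle and shank meet; x runs along the axis to the tip, handle end at x = -80 mm. It starts level in the sleeve, all the handle covered. Lying on a flat face its axis is 10 mm above the face.
- rod_tip (a point): The rounded tip of the rod's shank, 60 mm from the rod's origin. It must go some 35 mm into the release hole, so fingers on the shank are in the way: the rod has to be put down and taken again by its handle.
- sleeve: Black rubber sleeve, 84 x 29 x 34 mm, fixed on the till's top near its front. Origin: centre of its underside; x points along it to its open mouth (at x = +42 mm), where the rod's shank sticks out, its axis 18 mm above the till's top; the rod pulls straight out. The bore is 23 x 23 mm.
- mouse: black computer mouse, 110 x 62 x 37 mm, loose, origin under its centre; leave alone
- calculator: grey desk calculator, 168 x 108 x 22 mm, loose, origin under its centre; leave alone
- stapler: red stapler, 150 x 40 x 45 mm, loose, origin under its centre; leave alone
- stamp: red-handled rubber stamp, standing, 24 x 44 x 70 mm, loose, origin under its centre; leave alone
- ink_pad: blue ink pad, 64 x 92 x 16 mm, loose, origin under its centre; leave alone
- tape_measure: yellow tape measure, round, 58 x 69 x 22 mm, loose, origin under its centre; leave alone

How it is judged:
By the outcome, as a careful person would: the job done as asked, in the order asked, and still so for the second after the job is handed in, with the robot touching nothing.
It also fails if it takes over 72 s, if anything falls off the work surface, if the arm or the gripper's body presses on something with over 40 N, if the wrist force passes 120 N, or if a joint passes its speed limit or range.

### The arm

A 6-joint arm with a two-finger parallel gripper is mounted at the origin on a cart in front of the work surface, level with it; the furniture and walls round the work are solid. World frame = base frame: x ahead of the robot, y to its left, z up, the work surface at z = 0. Lengths are in mm, angles in rad, forces in N, time in s.
With the tool pointing down it reaches from about 300 to 775 mm from the base axis. Payload 14.6 kg.
Tool frame: the origin (TCP) lies midway between the tips of the shut fingers; the grasp point (between the pads) lies 19 mm behind it; z points along the fingers, y is the line along which they close (so a half turn about z gives the same grasp; the last joint's range is limited). The gripper opens to 94 mm and grips with 3 to 60 N. Pads are 16 mm wide; open, the fingers measure 119 mm over their backs; the gripper's body (75 mm by 177 mm) begins 78 mm behind the grasp point.
Start: joints at [1.124, 0.3, 1.521, -0, 1.321, -0.067], TCP at [203.901, 510.797, 205.446] pointing down, gripper open.
Joint ranges: [-3.03, 3.03], [-0.79, 2.21], [0.23, 2.52], [-1.04, 4.18], [0, 3.07], [-2.55, 2.55]. Speed limits (rad/s): [2.22, 2.22, 2.57, 3.14, 3.14, 3.14].

### API

Orientations are given as a rotation vector (axis times angle).
In Python, from station import sensors, eyes, env gives the robot as it stands. The module is installed in compiled form; this text tells all that it offers.
- The arm moves only by the shell command python3 -m jog 'ROWS' [FORCE]. ROWS is text: rows parted by semicolons, each of 7 numbers parted by spaces: the finger opening in m, from 0 to 0.094, then the shift along the world's x, y, z in m, then the turn, a rotation vector about the world's x, y, z in degrees. In form: jaw dx dy dz rx ry rz; .... A call has exactly 8 rows; each row is the pose to reach, as a shift and turn from the pose commanded when the call began; what a row does not reach only later rows make up. A row lasts 1/12 s, in which the tool goes at most 41.7 mm and 7.16 degrees, less where a joint would pass 70% of its speed; a pose out of reach is approached as far as the arm can. A call with a gripper value outside its range is refused whole. The fingers move at their own pace and stop on an object; FORCE is the grip in N (left out, the last holds). Time passes only in rows, so rows that repeat a pose let the fingers close, or fill a call up. It gives the time, the measured TCP pose, the force, the opening and the grip force at its end, in the units of the state.
- sensors.sense(): the state, without advancing time (a new reading comes with each control period).
- eyes.snapshot(name): name is "side" or "top"; returns a dict with "frame" (420x560x3 uint8, red, green, blue), "z_map" (420x560 float32, mm along the optical axis (not along the pixel's ray), 0 where there is no reading), "mtx" (3x3 intrinsics, pixels), "R" (3x3) and "t" (3): a world point X has camera coordinates R X + t. Camera axes: x right, y down, z forward; pixel columns grow to the right and rows downward; lengths in mm; the calibration is good to about 2 mm. A picture is of the moment at which its call begins.
- env.finish_job(): hands the job in; it is judged then, once.
The state is a dict: "time": time; "joint_positions": joint angles; "joint_velocities": joint speeds; "tau": joint torques, N m; "eef_pos": TCP position; "orientation": TCP orientation; "force": force on the tool from outside, world axes, zero at the start; "moment": the same for the moment, N m; "opening": opening from 0.0 (shut) to 1.0 (fully open); "grip_force": force on a finger pad.
Only numpy, scipy, OpenCV 4.12 (cv2) and the standard library are available. Lean on these libraries where they do the work, as an engineer would, in place of code of your own. Each camera call takes 0.05 s, during which the arm holds its last target. There are 200 camera calls.

## Working session

There is one attempt and no reset: what is moved stays moved. The work goes in short steps, Python scripts to look and compute and a shell command to move; the robot and the scene stay as the last step left them, time stands still between calls to the robot, and variables do not carry over. Pictures are saved under pics/ and viewed, at most 10 in all, crops included, and the job is handed in when it is done.

```bash
mkdir -p pics; cat > h.py <<'E'
import numpy as np, cv2
from station import sensors, eyes, env
def snap(n):
    s=eyes.snapshot(n); np.savez(f'{n}.npz',**s); return s
def px2w(s,u,v,d=None):
    d=s['z_map'][int(round(v)),int(round(u))] if d is None else d
    c=np.linalg.inv(s['mtx'])@np.array([u,v,1.])*d
    return s['R'].T@(c-s['t'])
def w2px(s,X):
    c=s['R']@np.array(X,float)+s['t']; p=s['mtx']@c; return p[:2]/p[2]
E
python3 - <<'E'
from h import *
a=snap('side');b=snap('top')
cv2.imwrite('pics/side0.png',a['frame'][:,:,::-1]);cv2.imwrite('pics/top0.png',b['frame'][:,:,::-1])
for s in(a,b): print(s['mtx'].round(1).tolist(),(-s['R'].T@s['t']).round(),s['R'].round(2).tolist())
print(sensors.sense())
E
```

```text
[[406.8, 0.0, 286.8], [0.0, 406.8, 219.1], [0.0, 0.0, 1.0]] [885. 505. 986.] [[-0.79, 0.62, -0.01], [0.53, 0.66, -0.54], [-0.33, -0.43, -0.84]]
[[507.2, 0.0, 282.2], [0.0, 507.2, 209.1], [0.0, 0.0, 1.0]] [ 368.   44. 1552.] [[-0.02, -1.0, -0.01], [-0.99, 0.03, -0.1], [0.1, 0.01, -0.99]]
{'time': 0.1, 'joint_positions': array([ 1.12439074e+00,  3.00414474e-01,  1.52154547e+00, -4.11010972e-06,
        1.32068667e+00, -6.65886703e-02]), 'joint_velocities': array([-0.00055702, -0.0017325 , -0.00297283, -0.00062664,  0.00112056,
        0.00058698]), 'tau': array([-1.88293166e-04, -5.32648873e+01, -3.53279865e+01,  7.09624845e-02,
        2.36188306e-02, -1.20419284e-05]), 'eef_pos': array([203.8052171 , 510.58336052, 204.9324497 ]), 'orientation': array([-5.92983912e-01, -3.08485270e+00,  1.60285582e-03]), 'force': array([-0.02107352,  0.05050768,  0.03845963]), 'moment': array([-0.01123315, -0.02654165,  0.03638553]), 'grip_force': 0.0, 'opening': 0.9960894193840908}
```

View pics/side0.png

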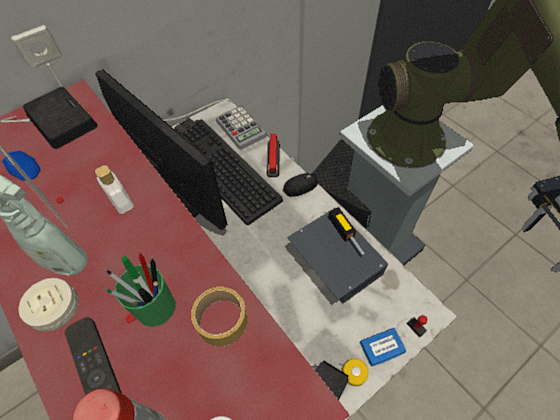

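View pics/top0.png

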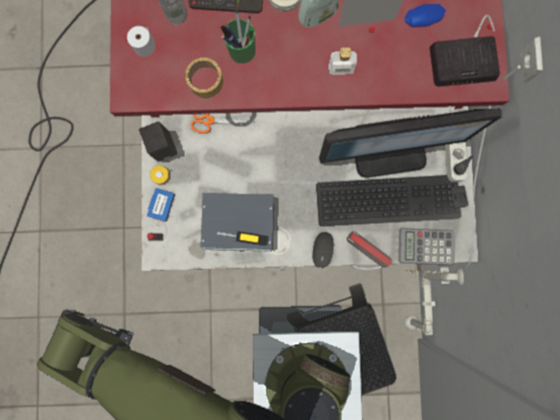

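The side view shows the till at about (290–385, 207–300), with the sleeve at (343,225) and the shank pointing to (362,252). In the top view the till is at (202–272, 195–250) and the sleeve at (250,239). The stamp, ink pad and tape are at (155,237), (160,205) and (158,175). I'll enlarge both next.

```bash
python3 - <<'E'
from h import *
a=dict(np.load('side.npz'));b=dict(np.load('top.npz'))
c1=cv2.resize(a['frame'][195:305,280:400],None,fx=5,fy=5,interpolation=cv2.INTER_CUBIC)
c2=cv2.resize(b['frame'][185:260,190:290],None,fx=6,fy=6,interpolation=cv2.INTER_CUBIC)
cv2.imwrite('pics/c1.png',c1[:,:,::-1]);cv2.imwrite('pics/c2.png',c2[:,:,::-1])
for p in [(330,270),(345,228),(310,300),(250,330),(200,250),(335,310),(230,220)]: print('side',p,px2w(a,*p).round())
for p in [(235,215),(250,238),(240,180),(170,220),(205,75),(300,100),(158,237),(160,205),(158,175),(158,142)]: print('top',p,px2w(b,*p).round())
E
```

```text
side (330, 270) [538. 225.  68.]
side (345, 228) [444. 172. 103.]
side (310, 300) [608. 236.   1.]
side (250, 330) [805. 290. 282.]
side (200, 250) [789.  98. 279.]
side (335, 310) [576. 295.   1.]
side (230, 220) [631. -93.  -1.]
top (235, 215) [505. 196.  69.]
top (250, 238) [435. 151.  96.]
top (240, 180) [619. 185.   2.]
top (170, 220) [501. 403.  -0.]
top (205, 75) [853. 247. 277.]
top (300, 100) [778.   2. 280.]
top (158, 237) [449. 437.  13.]
top (160, 205) [546. 430.  16.]
top (158, 175) [637. 433.  28.]
top (158, 142) [718. 410. 116.]
```

View pics/c1.png

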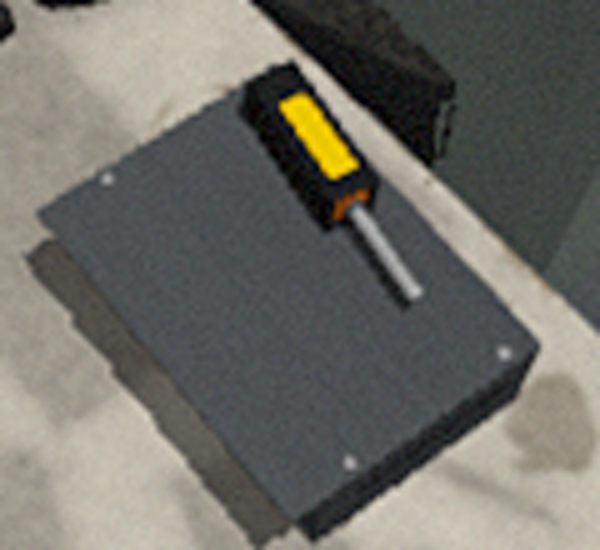

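View pics/c2.png

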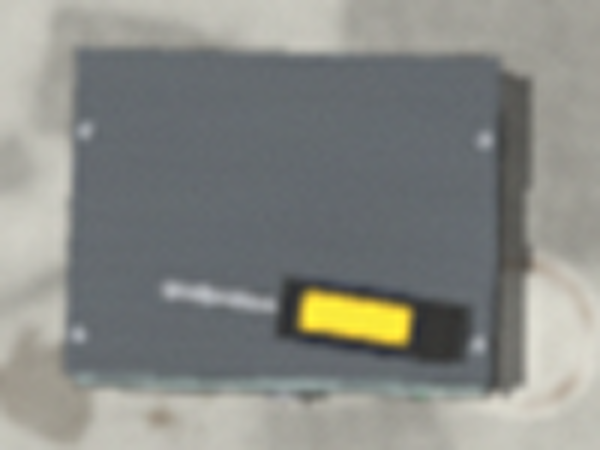

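The enlarged side crop shows the shank from (355,207) to (416,293) and plate corners at (38,215), (295,520) and (540,348). In the top crop the shank runs from (272,303) to (165,290), and the plate corners are at (78,50), (498,57), (65,375) and (492,388). I'll triangulate these points.

```bash
cat >> h.py <<'E'
def tri(a,pa,b,pb):
    P=[s['mtx']@np.c_[s['R'],s['t']] for s in(a,b)]
    X=cv2.triangulatePoints(P[0],P[1],np.array(pa,float).reshape(2,1),np.array(pb,float).reshape(2,1)).ravel()
    X=X[:3]/X[3]; return X, np.linalg.norm(w2px(a,X)-pa)
def cloud(s):
    v,u=np.nonzero(s['z_map']>0); d=s['z_map'][v,u]
    c=np.linalg.inv(s['mtx'])@np.c_[u,v,np.ones(len(u))].T*d
    return (s['R'].T@(c-s['t'][:,None])).T
E
python3 - <<'E'
from h import *
a=dict(np.load('side.npz'));b=dict(np.load('top.npz'))
A=lambda x,y:((x+.5)/5-.5+280,(y+.5)/5-.5+195)
B=lambda x,y:((x+.5)/6-.5+190,(y+.5)/6-.5+185)
for n,p,q in [('shank base',(355,207),(272,303)),('tip',(416,293),(165,290)),('BR',(38,215),(498,57)),('BL',(295,520),(78,50)),('FL',(540,348),(65,375)),
 ('label1',(287,98),(413,308)),('lab2',(337,178),(300,292)),('lab3',(357,165),(300,330)),('screwBL',(350,461),(86,130)),('screwFL',(505,353),(79,335)),('screwBR',(108,179),(485,140))]:
    X,e=tri(a,A(*p),b,B(*q)); print(n,X.round(1),e.round(2))
for s in(a,b):
    P=cloud(s); m=(P[:,0]>400)&(P[:,0]<660)&(P[:,1]>50)&(P[:,1]<340)
    T=P[m&(P[:,2]>60)&(P[:,2]<80)]; print('till',len(T),np.median(T[:,2]),cv2.minAreaRect(T[:,:2].astype(np.float32)))
    T=P[m&(P[:,2]>98)&(P[:,2]<112)]; print('sleeve',len(T),np.median(T[:,2]),cv2.minAreaRect(T[:,:2].astype(np.float32)))
    for lo,hi in((0,100),(100,200),(200,300),(300,400)):
        Q=P[(P[:,2]>240)&(P[:,0]>600)&(P[:,1]>lo)&(P[:,1]<hi)]; print('shelf edge',lo,np.sort(Q[:,0])[:3].round(),end=' ')
        Q=P[(P[:,2]>6)&(P[:,0]>620)&(P[:,1]>lo)&(P[:,1]<hi)&(P[:,2]<240)]; print('obst',len(Q),Q.min(0).round() if len(Q) else '')
    Q=P[(P[:,0]>700)&(P[:,0]<800)&(P[:,1]>150)&(P[:,1]<250)&(P[:,2]<240)]; print(len(Q),Q.max(0) if len(Q) else '')
E
```

```text
shank base [444.1 194.3  93.9] 0.1
tip [451.7 246.7  88.1] 0.35
BR [563.4  84.5  65.8] 0.53
BL [571.9 291.8  66.5] 0.85
FL [412.7 300.   62.4] 0.57
label1 [437.6 127.7 110. ] 1.64
lab2 [447.6 180.2 108.1] 0.69
lab3 [430.6 180.1 102.6] 0.01
screwBL [532.  287.3  70.4] 0.61
screwFL [431.6 292.2  68.4] 0.73
screwBR [522.2  91.7  68.9] 0.51
till 4224 69.83354632081657 ((488.0078430175781, 193.12454223632812), (211.58140563964844, 167.1167755126953), 87.18904876708984)
sleeve 341 104.09545957493881 ((436.4706726074219, 150.9731903076172), (85.02108001708984, 30.197357177734375), 78.91537475585938)
shelf edge 0 [760. 761. 761.] obst 1 [700.  81.   7.]
shelf edge 100 [760. 761. 761.] obst 2 [655. 130.   6.]
shelf edge 200 [760. 761. 761.] obst 1 [694. 210.   6.]
shelf edge 300 [760. 760. 760.] obst 104 [658. 305.   6.]
158 [710.97558923 249.33094976   4.11286028]
till 3614 69.30839973611378 ((485.5478210449219, 190.5723419189453), (210.579833984375, 166.67816162109375), 87.25765228271484)
sleeve 284 103.78928031899105 ((436.80596923828125, 164.18313598632812), (116.84174346923828, 28.801490783691406), 79.44598388671875)
shelf edge 0 [757. 758. 758.] obst 71 [622.   0.   6.]
shelf edge 100 [757. 757. 758.] obst 81 [620. 101.   6.]
shelf edge 200 [758. 758. 758.] obst 199 [625. 200.   6.]
shelf edge 300 [757. 757. 758.] obst 430 [622. 300.   6.]
1012 [799.95196287 249.94637056 239.48038159]
```

Measurements agree: the plate is at z≈70 with till yaw about −2.8°. The till origin is at about (477,192), which puts the channel floor at x≈544. The sleeve is at (436.5,151) with yaw about 79°, and the shank axis is at z≈88. The shelf edge is at x=758, so there is room behind the till. I'll approach the shank now.

```bash
python3 -m jog '.094 .0205 -.0238 -.004 0 0 -6.6; .094 .041 -.0476 -.008 0 0 -13.2; .094 .0615 -.0714 -.012 0 0 -19.8; .094 .082 -.0952 -.016 0 0 -26.4; .094 .1025 -.119 -.02 0 0 -33; .094 .123 -.1428 -.024 0 0 -39.6; .094 .1435 -.1666 -.028 0 0 -46.2; .094 .164 -.1904 -.032 0 0 -52.8' 40
python3 -m jog '.094 .0204 -.0237 -.011 0 0 -6.6; .094 .0408 -.0474 -.022 0 0 -13.2; .06 .0612 -.0711 -.033 0 0 -19.8; .05 .0816 -.0948 -.043 0 0 -26.4; .04 .0816 -.0948 -.043 0 0 -26.4; .04 .0816 -.0948 -.043 0 0 -26.4; .04 .0816 -.0948 -.043 0 0 -26.4; .04 .0816 -.0948 -.043 0 0 -26.4'
python3 - <<'E'
from h import *
a=snap('side'); b=snap('top')
c1=cv2.resize(a['frame'][180:300,280:400],None,fx=5,fy=5,interpolation=cv2.INTER_CUBIC)
cv2.imwrite('pics/c3.png',c1[:,:,::-1])
E
```

```text
time: 0.77
eef_pos: [368.6, 319.0, 173.1]
orientation: [-1.91, -2.494, 0.0]
force: [-0.1, 0.6, 0.1]
opening: 1.002
grip_force: 0.0
time: 1.43
eef_pos: [449.1, 226.4, 130.8]
orientation: [-2.421, -2.002, -0.001]
force: [0.3, 0.4, -0.2]
opening: 0.614
grip_force: 0.0
```

View pics/c3.png

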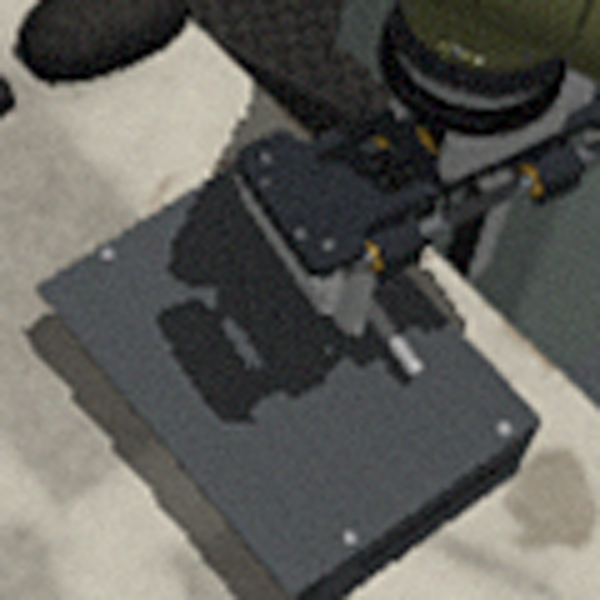

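The shadowed crop shows the gripper above the shank, with the visible tip end at (405,355) in line with the fingers. I'll go down, close and check the side force.

```bash
python3 -m jog '.04 0 0 -.015 0 0 0; .04 0 0 -.03 0 0 0; .04 0 0 -.045 0 0 0; .04 0 0 -.053 0 0 0; .04 0 0 -.056 0 0 0; .03 0 0 -.056 0 0 0; .02 0 0 -.056 0 0 0; .014 0 0 -.056 0 0 0'
python3 -m jog '.0 0 0 0 0 0 0; 0 0 0 0 0 0 0; 0 0 0 0 0 0 0; 0 0 0 0 0 0 0; 0 0 0 0 0 0 0; 0 0 0 0 0 0 0; 0 0 0 0 0 0 0; 0 0 0 0 0 0 0' 40
```

```text
time: 2.2
eef_pos: [449.9, 225.9, 75.3]
orientation: [2.423, 1.999, 0.002]
force: [-1.0, 0.3, 0.1]
opening: 0.249
grip_force: 0.0
time: 2.87
eef_pos: [449.6, 225.7, 74.6]
orientation: [2.423, 1.999, 0.001]
force: [1.0, 0.7, 1.9]
opening: 0.067
grip_force: 40.0
```

```bash
python3 -m jog '0 .0006 .003 0 0 0 0; 0 .0015 .008 0 0 0 0; 0 .0028 .0147 0 0 0 0; 0 .0041 .0216 0 0 0 0; 0 .0054 .0285 0 0 0 0; 0 .0067 .0353 0 0 0 0; 0 .008 .0422 0 0 0 0; 0 .0094 .0491 0 0 0 0'
python3 -m jog '0 .0013 .0069 0 0 0 0; 0 .0026 .0138 0 0 0 0; 0 .0039 .0206 0 0 0 0; 0 .0054 .0285 0 0 0 0; 0 .0067 .0353 0 0 0 0; 0 .008 .0422 0 0 0 0; 0 .0094 .0491 0 0 0 0; 0 .0098 .0511 0 0 0 0'
python3 - <<'E'
from h import *
a=snap('side'); b=snap('top')
c1=cv2.resize(a['frame'][200:320,290:430],None,fx=5,fy=5,interpolation=cv2.INTER_CUBIC)
cv2.imwrite('pics/c4.png',c1[:,:,::-1])
E
```

```text
time: 3.53
eef_pos: [458.9, 275.5, 74.3]
orientation: [-2.423, -1.999, 0.0]
force: [-0.9, 0.0, 0.4]
opening: 0.073
grip_force: 40.0
time: 4.2
eef_pos: [468.8, 326.8, 74.4]
orientation: [-2.423, -2.0, -0.0]
force: [-0.0, 0.4, -0.3]
opening: 0.069
grip_force: 40.0
```

View pics/c4.png

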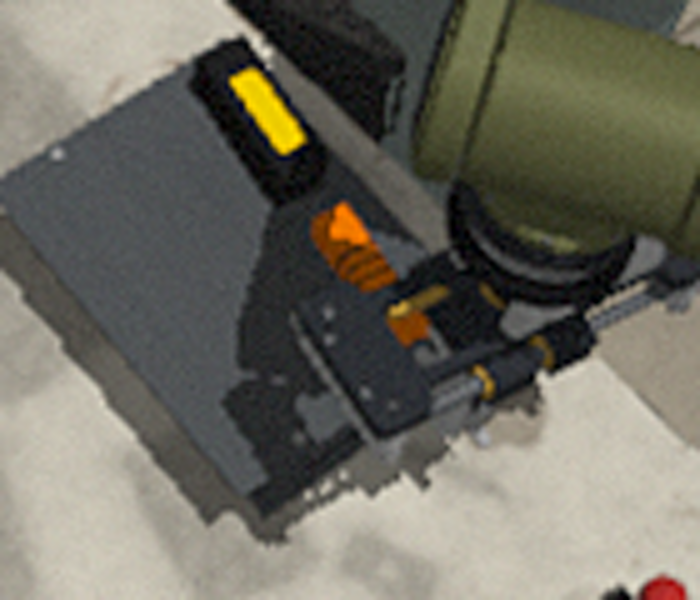

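The rod is out: the orange handle end is at (335,215), clear of the sleeve mouth at (300,185), and the fingers are past the plate's left edge. I'll lower it until the handle lands.

```bash
python3 -m jog '0 0 0 -.001 0 0 0; 0 0 0 -.002 0 0 0; 0 0 0 -.003 0 0 0; 0 0 0 -.004 0 0 0; 0 0 0 -.005 0 0 0; 0 0 0 -.006 0 0 0; 0 0 0 -.0065 0 0 0; 0 0 0 -.0065 0 0 0'
python3 -m jog '0 0 0 -.0005 0 0 0; 0 0 0 -.001 0 0 0; 0 0 0 -.001 0 0 0; 0 0 0 -.0015 0 0 0; 0 0 0 -.0015 0 0 0; 0 0 0 -.0015 0 0 0; 0 0 0 -.0015 0 0 0; 0 0 0 -.0015 0 0 0'
```

```text
time: 4.97
eef_pos: [468.7, 325.7, 67.8]
orientation: [-2.423, -1.999, 0.0]
force: [-0.4, 0.1, -0.0]
opening: 0.072
grip_force: 40.0
time: 5.63
eef_pos: [468.8, 325.9, 66.6]
orientation: [-2.423, -1.999, -0.001]
force: [-0.5, 0.9, 1.3]
opening: 0.071
grip_force: 40.0
```

```bash
python3 -m jog '.012 0 0 0 0 0 0; .02 0 0 0 0 0 0; .04 0 0 0 0 0 0; .05 0 0 0 0 0 0; .05 0 0 0 0 0 0; .05 0 0 .01 0 0 0; .05 0 0 .03 0 0 0; .05 0 0 .05 0 0 0'
python3 -m jog '.05 -.003 -.015 .01 0 0 0; .05 -.006 -.03 .02 0 0 0; .05 -.009 -.045 .02 0 0 0; .05 -.012 -.06 .02 0 0 0; .05 -.0146 -.0766 .02 0 0 0; .05 -.0146 -.0766 .02 0 0 0; .05 -.0146 -.0766 .02 0 0 0; .05 -.0146 -.0766 .02 0 0 0'
python3 - <<'E'
from h import *
a=snap('side'); b=snap('top')
A=cv2.resize(a['frame'][210:310,310:410],None,fx=4,fy=4,interpolation=cv2.INTER_CUBIC)
B=cv2.resize(b['frame'][190:290,180:280],None,fx=4,fy=4,interpolation=cv2.INTER_CUBIC)
cv2.imwrite('pics/c5.png',np.hstack([A,B])[:,:,::-1])
for n,s in(('side',a),('top',b)):
    hsv=cv2.cvtColor(s['frame'],cv2.COLOR_RGB2HSV); m=cv2.inRange(hsv,(4,160,90),(17,255,255))
    v,u=np.nonzero(m); P=np.array([px2w(s,x,y) for x,y in zip(u,v)]); 
    P=P[(P[:,2]>70)&(P[:,2]<100)&(P[:,0]<520)&(P[:,0]>400)]
    print(n,len(P),P.min(0).round(),P.max(0).round(),cv2.minAreaRect(P[:,:2].astype(np.float32)))
E
```

```text
time: 6.3
eef_pos: [468.5, 325.6, 117.3]
orientation: [-2.423, -1.999, 0.002]
force: [0.1, -0.2, 0.7]
opening: 0.528
grip_force: 0.0
time: 6.97
eef_pos: [454.4, 249.7, 137.0]
orientation: [2.424, 1.999, 0.001]
force: [-0.2, -0.6, -0.0]
opening: 0.53
grip_force: 0.0
side 176 [434. 232.  70.] [472. 293.  94.] ((452.6047058105469, 261.7847900390625), (61.88157653808594, 29.72659683227539), 79.91567993164062)
top 2 [451. 212.  87.] [454. 212.  89.] ((452.4320068359375, 211.804931640625), (2.779881000518799, 0.0), 173.9096221923828)
```

View pics/c5.png

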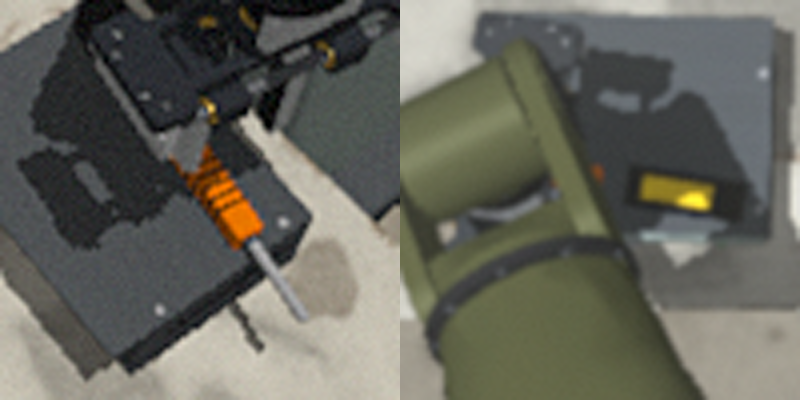

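The rod lies flat: in the left crop the handle ends at (245,240) with the shank out to (304,318), overhanging the left edge. The fingers are above the handle. I'll go down and take the handle.

```bash
python3 -m jog '.05 0 .001 -.015 0 0 0; .05 0 .001 -.03 0 0 0; .05 0 .001 -.045 0 0 0; .05 0 .001 -.056 0 0 0; .05 0 .001 -.062 0 0 0; .05 0 .001 -.065 0 0 0; .04 0 .001 -.065 0 0 0; .03 0 .001 -.065 0 0 0'
python3 -m jog '.02 0 0 0 0 0 0; .01 0 0 0 0 0 0; 0 0 0 0 0 0 0; 0 0 0 0 0 0 0; 0 0 0 0 0 0 0; 0 0 0 0 0 0 0; 0 0 0 0 0 0 0; 0 0 0 0 0 0 0' 40
python3 -m jog '0 0 0 .005 0 0 0; 0 0 0 .015 0 0 0; 0 0 0 .03 0 0 0; 0 0 0 .05 0 0 0; 0 0 0 .07 0 0 0; 0 0 0 .09 0 0 0; 0 0 0 .09 0 0 0; 0 0 0 .09 0 0 0'
python3 - <<'E'
from h import *
a=snap('side')
A=cv2.resize(a['frame'][190:300,310:430],None,fx=5,fy=5,interpolation=cv2.INTER_CUBIC)
cv2.imwrite('pics/c6.png',A[:,:,::-1])
E
```

```text
time: 7.73
eef_pos: [454.4, 250.4, 72.0]
orientation: [2.423, 1.999, 0.001]
force: [-0.4, -0.1, 0.1]
opening: 0.425
grip_force: 0.0
time: 8.4
eef_pos: [454.3, 250.3, 71.9]
orientation: [2.423, 1.999, 0.001]
force: [-0.4, -0.1, 5.4]
opening: 0.208
grip_force: 40.0
time: 9.07
eef_pos: [454.4, 250.3, 162.4]
orientation: [2.423, 1.999, 0.003]
force: [0.2, 0.1, 0.2]
opening: 0.21
grip_force: 40.0
```

View pics/c6.png

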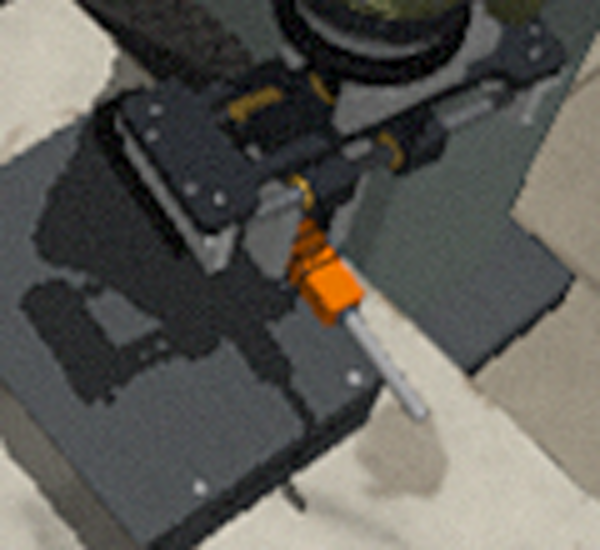

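The handle is held and the rod level, with its tip at (425,415) and shank base at (347,310) in the crop. Next I'll compute the tip offset and the swing behind the till.

```bash
python3 - <<'E'
from h import *
a=dict(np.load('side.npz'))
for n,(x,y) in (('tip',(425,413)),('base',(347,312))):
    u,v=(x+.5)/5-.5+310,(y+.5)/5-.5+190
    o=-a['R'].T@a['t']; d=px2w(a,u,v,1000.)-o
    for z in(168,171): print(n,z,(o+d*(z-o[2])/d[2]).round(1))
from scipy.spatial.transform import Rotation as R
print(R.from_rotvec(sensors.sense()['orientation']).as_matrix().round(3))
E
```

```text
tip 168 [468.  347.6 168. ]
tip 171 [469.6 348.2 171. ]
base 168 [459.1 290.9 168. ]
base 171 [460.6 291.6 171. ]
[[ 0.19   0.982 -0.   ]
 [ 0.982 -0.19  -0.   ]
 [-0.    -0.    -1.   ]]
```

```bash
python3 -m jog '0 .0162 -.0049 0 0 0 7; 0 .0324 -.0097 0 0 0 14; 0 .0486 -.0146 0 0 0 21; 0 .0648 -.0194 0 0 0 28; 0 .081 -.0243 0 0 0 35; 0 .0972 -.0292 0 0 0 42; 0 .1134 -.034 0 0 0 49; 0 .130 -.0389 0 0 0 56' 50
python3 -m jog '0 .0162 -.0049 0 0 0 7; 0 .0324 -.0097 0 0 0 14; 0 .0486 -.0146 0 0 0 21; 0 .0648 -.0194 0 0 0 28; 0 .081 -.0243 0 0 0 35; 0 .0974 -.0291 0 0 0 42; 0 .0974 -.0291 0 0 0 42; 0 .0974 -.0291 0 0 0 42'
python3 -m jog '0 0 0 -.01 0 0 0; 0 0 0 -.025 0 0 0; 0 0 0 -.04 0 0 0; 0 0 0 -.055 0 0 0; 0 0 0 -.065 0 0 0; 0 0 0 -.07 0 0 0; 0 0 0 -.07 0 0 0; 0 0 0 -.07 0 0 0'
python3 - <<'E'
from h import *
a=snap('side');b=snap('top')
A=cv2.resize(a['frame'][210:350,250:400],None,fx=4,fy=4,interpolation=cv2.INTER_CUBIC)
cv2.imwrite('pics/c7.png',A[:,:,::-1])
E
```

```text
time: 9.78
eef_pos: [584.3, 210.8, 159.8]
orientation: [-1.192, -2.905, 0.002]
force: [-0.8, 0.3, -1.2]
opening: 0.21
grip_force: 50.0
time: 10.45
eef_pos: [681.2, 181.8, 159.3]
orientation: [-0.085, -3.138, 0.001]
force: [-0.6, -0.1, 0.0]
opening: 0.207
grip_force: 50.0
time: 11.12
eef_pos: [681.5, 182.4, 91.8]
orientation: [0.082, 3.14, 0.0]
force: [0.1, -0.2, -0.5]
opening: 0.204
grip_force: 50.0
```

View pics/c7.png

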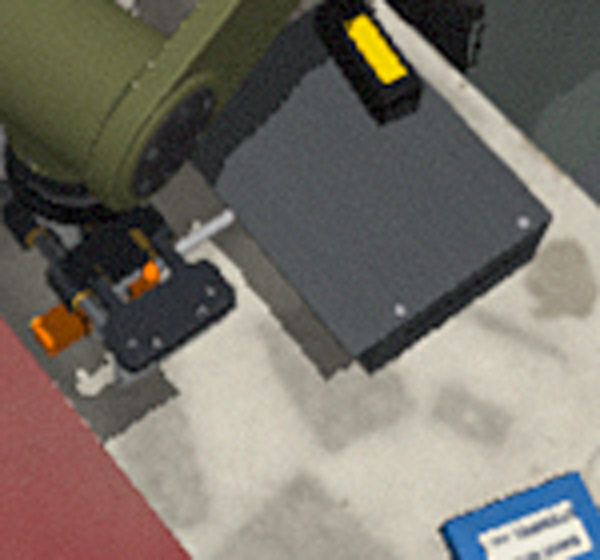

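The rod points at the till's back, with its tip at about (232,215) in the crop (image 307.6, 263.4), short of the eave, and nothing is in the way below. I'll check the tip position.

```bash
python3 - <<'E'
from h import *
a=dict(np.load('side.npz'))
u,v=(232.5)/4-.5+250,(215.5)/4-.5+210
o=-a['R'].T@a['t']; d=px2w(a,u,v,1000.)-o
for z in(98,100,102): print((o+d*(z-o[2])/d[2]).round(1))
P=cloud(a); m=(abs(P[:,2]-100)<14)&(P[:,0]>570)&(P[:,0]<640)&(abs(P[:,1]-186)<15); Q=P[m]; print(Q[np.argsort(Q[:,0])][:6].round(), np.median(Q[:,2]) if len(Q) else 0)
b=dict(np.load('top.npz'))
E
```

```text
[579.6 187.3  98. ]
[580.3 188.  100. ]
[581.  188.8 102. ]
[[581. 187. 101.]
 [583. 186. 102.]
 [584. 190. 104.]
 [584. 191. 101.]
 [586. 189. 106.]
 [587. 190. 103.]] 102.27714281993771
```

```bash
python3 -m jog '0 0 0 -.015 0 0 0; 0 0 0 -.03 0 0 0; 0 0 0 -.045 0 0 0; 0 0 0 -.056 0 0 0; 0 0 0 -.062 0 0 0; 0 0 0 -.065 0 0 0; 0 0 0 -.065 0 0 0; 0 0 0 -.065 0 0 0'
python3 -m jog '0 -.004 .0002 0 0 0 0; 0 -.008 .0004 0 0 0 0; 0 -.012 .0006 0 0 0 0; 0 -.016 .0008 0 0 0 0; 0 -.020 .001 0 0 0 0; 0 -.023 .0011 0 0 0 0; 0 -.026 .0013 0 0 0 0; 0 -.028 .0014 0 0 0 0'
python3 -m jog '0 -.0005 0 0 0 0 0; 0 -.001 0 0 0 0 0; 0 -.0015 0.0001 0 0 0 0; 0 -.002 .0001 0 0 0 0; 0 -.0025 .0001 0 0 0 0; 0 -.003 .0001 0 0 0 0; 0 -.0035 .0002 0 0 0 0; 0 -.004 .0002 0 0 0 0'
```

```text
time: 11.88
eef_pos: [681.8, 182.3, 27.1]
orientation: [0.081, 3.14, 0.0]
force: [-0.3, -0.1, 0.1]
opening: 0.209
grip_force: 50.0
time: 12.55
eef_pos: [653.1, 183.6, 26.5]
orientation: [-0.081, -3.14, 0.0]
force: [-0.6, -0.2, -0.3]
opening: 0.204
grip_force: 50.0
time: 13.22
eef_pos: [649.5, 183.8, 26.5]
orientation: [0.081, 3.14, 0.0]
force: [-0.6, 0.1, 0.4]
opening: 0.209
grip_force: 50.0
```

Tip at x≈549, no contact yet. I'll keep feeling forward in small steps.

```bash
python3 -m jog '0 -.0003 0 0 0 0 0; 0 -.0006 0 0 0 0 0; 0 -.0009 0 0 0 0 0; 0 -.0012 .0001 0 0 0 0; 0 -.0015 .0001 0 0 0 0; 0 -.0018 .0001 0 0 0 0; 0 -.002 .0001 0 0 0 0; 0 -.002 .0001 0 0 0 0'
python3 -m jog '0 -.0003 0 0 0 0 0; 0 -.0006 0 0 0 0 0; 0 -.0009 0 0 0 0 0; 0 -.0012 .0001 0 0 0 0; 0 -.0015 .0001 0 0 0 0; 0 -.0018 .0001 0 0 0 0; 0 -.002 .0001 0 0 0 0; 0 -.002 .0001 0 0 0 0'
```

```text
time: 13.88
eef_pos: [647.5, 183.9, 26.5]
orientation: [0.081, 3.14, 0.0]
force: [-0.1, 1.2, -0.6]
opening: 0.209
grip_force: 50.0
time: 14.55
eef_pos: [645.9, 184.0, 26.7]
orientation: [0.081, 3.139, 0.0]
force: [4.9, 0.1, 0.2]
opening: 0.208
grip_force: 50.0
```

Contact (4.9 N) with the tip at x≈545. I'll slide up with a light press to find the channel's upper edge.

```bash
python3 -m jog '0 0 0 .001 0 0 0; 0 0 0 .002 0 0 0; 0 0 0 .003 0 0 0; 0 0 0 .004 0 0 0; 0 0 0 .005 0 0 0; 0 0 0 .006 0 0 0; 0 0 0 .007 0 0 0; 0 0 0 .007 0 0 0'
python3 -m jog '0 0 0 .001 0 0 0; 0 0 0 .002 0 0 0; 0 0 0 .003 0 0 0; 0 0 0 .003 0 0 0; 0 0 0 .003 0 0 0; 0 0 0 .003 0 0 0; 0 0 0 .003 0 0 0; 0 0 0 .003 0 0 0'
```

```text
time: 15.22
eef_pos: [645.8, 183.9, 33.5]
orientation: [0.081, 3.14, 0.0]
force: [5.3, -0.9, -1.3]
opening: 0.207
grip_force: 50.0
time: 15.88
eef_pos: [645.8, 184.0, 36.7]
orientation: [0.081, 3.14, 0.0]
force: [5.4, -1.1, -1.1]
opening: 0.213
grip_force: 50.0
```

```bash
python3 -m jog '0 0 0 .001 0 0 0; 0 0 0 .002 0 0 0; 0 0 0 .003 0 0 0; 0 0 0 .003 0 0 0; 0 0 0 .003 0 0 0; 0 0 0 .003 0 0 0; 0 0 0 .003 0 0 0; 0 0 0 .003 0 0 0'
python3 -m jog '0 0 0 .001 0 0 0; 0 0 0 .002 0 0 0; 0 0 0 .003 0 0 0; 0 0 0 .003 0 0 0; 0 0 0 .003 0 0 0; 0 0 0 .003 0 0 0; 0 0 0 .003 0 0 0; 0 0 0 .003 0 0 0'
```

```text
time: 16.55
eef_pos: [645.8, 183.9, 39.6]
orientation: [0.081, 3.14, 0.0]
force: [5.6, -0.1, -2.1]
opening: 0.214
grip_force: 50.0
time: 17.22
eef_pos: [645.7, 183.9, 42.2]
orientation: [0.081, 3.14, -0.0]
force: [5.9, -0.6, -5.5]
opening: 0.206
grip_force: 50.0
```

Ledge at TCP z≈42 (Fz −5.5 N). Now the lower edge, to confirm the middle line.

```bash
python3 -m jog '0 .0002 0 -.002 0 0 0; 0 .0002 0 -.005 0 0 0; 0 .0002 0 -.008 0 0 0; 0 .0002 0 -.011 0 0 0; 0 .0002 0 -.014 0 0 0; 0 .0002 0 -.017 0 0 0; 0 .0002 0 -.019 0 0 0; 0 .0002 0 -.019 0 0 0'
python3 -m jog '0 0 0 -.0005 0 0 0; 0 0 0 -.001 0 0 0; 0 0 0 -.0015 0 0 0; 0 0 0 -.0015 0 0 0; 0 0 0 -.0015 0 0 0; 0 0 0 -.0015 0 0 0; 0 0 0 -.0015 0 0 0; 0 0 0 -.0015 0 0 0'
```

```text
time: 17.88
eef_pos: [645.8, 183.9, 22.9]
orientation: [0.081, 3.14, -0.0]
force: [5.0, -0.4, 2.5]
opening: 0.205
grip_force: 50.0
time: 18.55
eef_pos: [645.9, 184.0, 21.9]
orientation: [0.081, 3.14, 0.0]
force: [5.1, -0.0, 3.1]
opening: 0.209
grip_force: 50.0
```

```bash
python3 -m jog '0 0 0 -.0005 0 0 0; 0 0 0 -.001 0 0 0; 0 0 0 -.001 0 0 0; 0 0 0 -.001 0 0 0; 0 0 0 -.001 0 0 0; 0 0 0 -.001 0 0 0; 0 0 0 -.001 0 0 0; 0 0 0 -.001 0 0 0'
```

```text
time: 19.22
eef_pos: [645.8, 184.0, 20.9]
orientation: [0.081, 3.14, 0.0]
force: [5.6, -0.4, 2.0]
opening: 0.21
grip_force: 50.0
```

```bash
python3 -m jog '0 0 0 -.0005 0 0 0; 0 0 0 -.001 0 0 0; 0 0 0 -.001 0 0 0; 0 0 0 -.001 0 0 0; 0 0 0 -.001 0 0 0; 0 0 0 -.001 0 0 0; 0 0 0 -.001 0 0 0; 0 0 0 -.001 0 0 0'
python3 -m jog '0 0 0 -.0005 0 0 0; 0 0 0 -.001 0 0 0; 0 0 0 -.001 0 0 0; 0 0 0 -.001 0 0 0; 0 0 0 -.001 0 0 0; 0 0 0 -.001 0 0 0; 0 0 0 -.001 0 0 0; 0 0 0 -.001 0 0 0'
```

```text
time: 19.88
eef_pos: [645.9, 184.0, 20.0]
orientation: [0.081, 3.14, 0.0]
force: [5.5, 0.3, 3.8]
opening: 0.206
grip_force: 50.0
time: 20.55
eef_pos: [645.9, 184.0, 19.0]
orientation: [0.081, 3.14, 0.0]
force: [5.7, -1.2, 3.0]
opening: 0.202
grip_force: 50.0
```

No clear lower step yet, so friction makes the force reading unclear. The wall stands 3 mm proud of the channel floor, so I'll back off and probe for depth at a lower point. That loads the grip less.

```bash
python3 -m jog '0 .002 0 0 0 0 0; 0 .004 0 0 0 0 0; 0 .005 0 0 0 0 0; 0 .005 0 -.002 0 0 0; 0 .005 0 -.004 0 0 0; 0 .005 0 -.005 0 0 0; 0 .005 0 -.005 0 0 0; 0 .0045 0 -.005 0 0 0' 60
python3 -m jog '0 -.0005 0 0 0 0 0; 0 -.001 0 0 0 0 0; 0 -.0013 0 0 0 0 0; 0 -.0016 0 0 0 0 0; 0 -.0019 0 0 0 0 0; 0 -.0022 0 0 0 0 0; 0 -.0025 0 0 0 0 0; 0 -.0025 0 0 0 0 0'
python3 - <<'E'
from h import *
a=snap('side');o=-a['R'].T@a['t']
P=cloud(a); Q=P[(P[:,0]>565)&(P[:,0]<700)&(abs(P[:,1]-186)<16)&(P[:,2]>8)&(P[:,2]<60)]
for lo in range(565,700,10):
    q=Q[(Q[:,0]>=lo)&(Q[:,0]<lo+10)]; print(lo,len(q),np.percentile(q[:,2],[50,95]).round(1) if len(q) else '')
E
```

```text
time: 21.22
eef_pos: [650.1, 184.0, 13.8]
orientation: [-0.081, -3.14, 0.0]
force: [0.6, 0.4, -1.3]
opening: 0.208
grip_force: 60.0
time: 21.88
eef_pos: [648.7, 184.0, 14.6]
orientation: [0.081, 3.138, 0.001]
force: [6.7, -0.2, -1.4]
opening: 0.208
grip_force: 60.0
565 14 [24.8 27.3]
575 11 [25.4 27.3]
585 3 [23.8 27.1]
595 2 [23.7 24.5]
605 12 [28.5 32.3]
615 13 [29.5 33.3]
625 10 [25.9 33.5]
635 0 
645 0 
655 21 [30.6 36.3]
665 39 [31.  34.1]
675 36 [31.  35.3]
685 18 [28.4 34.9]
695 0
```

At TCP z≈14 the contact is at x≈648.7, 3 mm proud. That is the wall below the channel, so the channel's lower edge lies between TCP z 14 and 19. The rod still looks level. I'll slide up to find where the tip drops in.

```bash
python3 -m jog '0 .0004 0 .0005 0 0 0; 0 .0004 0 .001 0 0 0; 0 .0004 0 .0015 0 0 0; 0 .0004 0 .002 0 0 0; 0 .0004 0 .002 0 0 0; 0 .0004 0 .002 0 0 0; 0 .0004 0 .002 0 0 0; 0 .0004 0 .002 0 0 0'
python3 -m jog '0 0 0 .0005 0 0 0; 0 0 0 .001 0 0 0; 0 0 0 .0015 0 0 0; 0 0 0 .0015 0 0 0; 0 0 0 .0015 0 0 0; 0 0 0 .0015 0 0 0; 0 0 0 .0015 0 0 0; 0 0 0 .0015 0 0 0'
```

```text
time: 22.6
eef_pos: [648.2, 184.0, 16.3]
orientation: [0.081, 3.14, 0.0]
force: [2.1, -0.5, 3.3]
opening: 0.206
grip_force: 60.0
time: 23.27
eef_pos: [648.0, 184.0, 17.3]
orientation: [-0.081, -3.14, 0.0]
force: [1.7, 0.5, 1.6]
opening: 0.207
grip_force: 60.0
```

```bash
python3 -m jog '0 0 0 .0005 0 0 0; 0 0 0 .001 0 0 0; 0 0 0 .0015 0 0 0; 0 0 0 .0015 0 0 0; 0 0 0 .0015 0 0 0; 0 0 0 .0015 0 0 0; 0 0 0 .0015 0 0 0; 0 0 0 .0015 0 0 0'
```

```text
time: 23.93
eef_pos: [648.0, 184.0, 18.9]
orientation: [-0.081, -3.14, 0.0]
force: [0.6, 0.7, -0.9]
opening: 0.208
grip_force: 60.0
```

The lower edge gives way at TCP z≈14.5–15, so the middle line is at about TCP z 29. I'll go there, press lightly and slide along +y.

```bash
python3 -m jog '0 0 0 .002 0 0 0; 0 0 0 .005 0 0 0; 0 0 0 .008 0 0 0; 0 0 0 .01 0 0 0; 0 -.001 0 .01 0 0 0; 0 -.002 0 .01 0 0 0; 0 -.0025 0 .01 0 0 0; 0 -.003 0 .01 0 0 0'
python3 -m jog '0 0 .001 0 0 0 0; 0 .0001 .002 0 0 0 0; 0 .0001 .003 0 0 0 0; 0 .0002 .004 0 0 0 0; 0 .0002 .005 0 0 0 0; 0 .0003 .006 0 0 0 0; 0 .0003 .007 0 0 0 0; 0 .0004 .008 0 0 0 0'
python3 -m jog '0 0 .001 0 0 0 0; 0 .0001 .002 0 0 0 0; 0 .0001 .003 0 0 0 0; 0 .0002 .004 0 0 0 0; 0 .0002 .005 0 0 0 0; 0 .0003 .006 0 0 0 0; 0 .0003 .007 0 0 0 0; 0 .0004 .008 0 0 0 0'
```

```text
time: 24.6
eef_pos: [645.8, 184.0, 29.3]
orientation: [0.081, 3.139, 0.0]
force: [7.8, 0.1, -0.0]
opening: 0.206
grip_force: 60.0
time: 25.27
eef_pos: [646.2, 191.2, 29.1]
orientation: [0.081, 3.139, -0.002]
force: [4.3, -4.2, -1.1]
opening: 0.208
grip_force: 60.1
time: 25.93
eef_pos: [646.6, 199.2, 29.1]
orientation: [0.081, 3.139, -0.002]
force: [4.9, -4.5, -1.0]
opening: 0.204
grip_force: 60.1
```

```bash
python3 -m jog '0 0 .001 0 0 0 0; 0 .0001 .002 0 0 0 0; 0 .0001 .003 0 0 0 0; 0 .0002 .004 0 0 0 0; 0 .0002 .005 0 0 0 0; 0 .0003 .006 0 0 0 0; 0 .0003 .007 0 0 0 0; 0 .0004 .008 0 0 0 0'
python3 -m jog '0 0 .001 0 0 0 0; 0 .0001 .002 0 0 0 0; 0 .0001 .003 0 0 0 0; 0 .0002 .004 0 0 0 0; 0 .0002 .005 0 0 0 0; 0 .0003 .006 0 0 0 0; 0 .0003 .007 0 0 0 0; 0 .0004 .008 0 0 0 0'
```

```text
time: 26.6
eef_pos: [647.0, 207.2, 29.1]
orientation: [0.081, 3.139, -0.002]
force: [5.8, -4.3, -0.8]
opening: 0.204
grip_force: 60.1
time: 27.27
eef_pos: [647.4, 215.2, 29.1]
orientation: [0.081, 3.139, -0.002]
force: [4.5, -3.8, -0.6]
opening: 0.208
grip_force: 60.1
```

No drop on the +y side: floor x followed the till's yaw exactly. I'll lift off, return and feel the −y side.

```bash
python3 -m jog '0 .002 0 0 0 0 0; 0 .002 -.007 0 0 0 0; 0 .0015 -.014 0 0 0 0; 0 .001 -.021 0 0 0 0; 0 .0007 -.028 0 0 0 0; 0 .0003 -.036 0 0 0 0; 0 -.001 -.037 0 0 0 0; 0 -.0019 -.038 0 0 0 0'
python3 -m jog '0 0 -.001 0 0 0 0; 0 -.0001 -.002 0 0 0 0; 0 -.0001 -.003 0 0 0 0; 0 -.0002 -.004 0 0 0 0; 0 -.0002 -.005 0 0 0 0; 0 -.0003 -.006 0 0 0 0; 0 -.0003 -.007 0 0 0 0; 0 -.0003 -.007 0 0 0 0'
python3 -m jog '0 0 -.001 0 0 0 0; 0 -.0001 -.002 0 0 0 0; 0 -.0001 -.003 0 0 0 0; 0 -.0002 -.004 0 0 0 0; 0 -.0002 -.005 0 0 0 0; 0 -.0003 -.006 0 0 0 0; 0 -.0003 -.007 0 0 0 0; 0 -.0003 -.007 0 0 0 0'
```

```text
time: 27.93
eef_pos: [645.3, 177.3, 29.3]
orientation: [0.082, 3.139, 0.0]
force: [6.1, 0.3, -0.8]
opening: 0.209
grip_force: 60.0
time: 28.6
eef_pos: [644.4, 170.8, 28.9]
orientation: [-0.081, -3.14, 0.0]
force: [0.2, 0.0, -0.5]
opening: 0.206
grip_force: 60.0
time: 29.27
eef_pos: [644.8, 164.1, 29.3]
orientation: [0.082, 3.139, 0.001]
force: [4.9, 1.7, -1.2]
opening: 0.211
grip_force: 60.0
```

At y=170.8 the tip dropped in (0 N, x 644.4), and it was back on the floor at 164. The hole is near TCP y≈170.5, so I'll go back there and push in gently.

```bash
python3 -m jog '0 .0003 .002 0 0 0 0; 0 .0004 .004 0 0 0 0; 0 .0003 .006 0 0 0 0; 0 .0003 .0065 0 0 0 0; 0 .0003 .0065 0 0 0 0; 0 -.0003 .0065 0 0 0 0; 0 -.001 .0066 0 0 0 0; 0 -.0015 .0066 0 0 0 0'
```

```text
time: 29.93
eef_pos: [642.6, 170.5, 28.9]
orientation: [-0.081, -3.14, 0.0]
force: [0.4, -0.5, -0.6]
opening: 0.21
grip_force: 60.0
```

```bash
python3 -m jog '0 -.0005 0 0 0 0 0; 0 -.001 .0001 0 0 0 0; 0 -.0015 .0001 0 0 0 0; 0 -.002 .0001 0 0 0 0; 0 -.0025 .0001 0 0 0 0; 0 -.003 .0001 0 0 0 0; 0 -.003 .0001 0 0 0 0; 0 -.003 .0001 0 0 0 0'
```

```text
time: 30.6
eef_pos: [639.7, 170.7, 28.9]
orientation: [0.081, 3.141, 0.0]
force: [-0.7, 0.0, -0.6]
opening: 0.203
grip_force: 60.0
```

```bash
python3 -m jog '0 -.002 .0001 0 0 0 0; 0 -.004 .0002 0 0 0 0; 0 -.006 .0003 0 0 0 0; 0 -.008 .0004 0 0 0 0; 0 -.010 .0005 0 0 0 0; 0 -.012 .0006 0 0 0 0; 0 -.014 .0007 0 0 0 0; 0 -.015 .0007 0 0 0 0'
python3 -m jog '0 -.001 0 0 0 0 0; 0 -.002 .0001 0 0 0 0; 0 -.003 .0001 0 0 0 0; 0 -.004 .0002 0 0 0 0; 0 -.005 .0002 0 0 0 0; 0 -.006 .0003 0 0 0 0; 0 -.007 .0003 0 0 0 0; 0 -.008 .0004 0 0 0 0'
```

```text
time: 31.27
eef_pos: [624.4, 171.4, 29.0]
orientation: [-0.081, -3.141, -0.0]
force: [-0.1, 0.4, 0.0]
opening: 0.207
grip_force: 60.0
time: 31.93
eef_pos: [617.6, 171.7, 29.5]
orientation: [0.081, 3.138, 0.001]
force: [7.3, -0.8, -0.6]
opening: 0.207
grip_force: 60.0
```

The tip is on the plunger at about 27.5 mm depth. I'll go on gently.

```bash
python3 -m jog '0 -.0005 0 0 0 0 0; 0 -.001 0 0 0 0 0; 0 -.0015 .0001 0 0 0 0; 0 -.002 .0001 0 0 0 0; 0 -.0025 .0001 0 0 0 0; 0 -.003 .0001 0 0 0 0; 0 -.0035 .0002 0 0 0 0; 0 -.004 .0002 0 0 0 0'
python3 -m jog '0 -.0005 0 0 0 0 0; 0 -.001 0 0 0 0 0; 0 -.0015 .0001 0 0 0 0; 0 -.002 .0001 0 0 0 0; 0 -.0025 .0001 0 0 0 0; 0 -.0025 .0001 0 0 0 0; 0 -.0025 .0001 0 0 0 0; 0 -.0025 .0001 0 0 0 0'
python3 - <<'E'
from h import *
P=cloud(snap('side')); Q=P[(P[:,0]>340)&(P[:,0]<415)&(P[:,1]>110)&(P[:,1]<320)&(P[:,2]>15)&(P[:,2]<69)]
print(len(Q),np.percentile(Q[:,0],[1,10,50]) if len(Q) else '')
E
```

```text
time: 32.6
eef_pos: [613.9, 171.9, 29.6]
orientation: [0.081, 3.137, 0.001]
force: [7.7, -0.7, -1.6]
opening: 0.208
grip_force: 60.0
time: 33.27
eef_pos: [611.1, 172.0, 29.4]
orientation: [0.081, 3.138, 0.001]
force: [5.5, -0.4, -0.1]
opening: 0.206
grip_force: 60.0
1211 [349.42975141 355.3523703  362.05736557]
```

The drawer front now reaches x≈349, about 54 mm out, so it has sprung open. I'll draw the rod straight out and lift.

```bash
python3 -m jog '0 .003 -.0001 0 0 0 0; 0 .010 -.0005 0 0 0 0; 0 .02 -.001 0 0 0 0; 0 .03 -.0015 0 0 0 0; 0 .041 -.002 0 0 0 0; 0 .052 -.0025 0 0 0 0; 0 .063 -.0031 0 0 0 0; 0 .074 -.0036 0 0 0 0'
python3 -m jog '0 0 0 0 0 0 0; 0 0 0 .01 0 0 0; 0 0 0 .03 0 0 0; 0 0 0 .05 0 0 0; 0 0 0 .07 0 0 0; 0 0 0 .09 0 0 0; 0 0 0 .1 0 0 0; 0 0 0 .1 0 0 0'
python3 -m jog '0 -.02 .01 0 0 0 0; 0 -.04 .02 0 0 0 0; 0 -.06 .03 0 0 0 0; 0 -.085 .042 0 0 0 0; 0 -.11 .054 0 0 0 0; 0 -.135 .066 0 0 0 0; 0 -.155 .076 0 0 0 0; 0 -.165 .079 0 0 0 0'
python3 -m jog '0 0 0 0 0 0 0; 0 0 0 -.01 0 0 0; 0 0 0 -.02 0 0 0; 0 0 0 -.03 0 0 0; 0 0 0 -.035 0 0 0; 0 0 0 -.04 0 0 0; 0 0 0 -.04 0 0 0; 0 0 0 -.04 0 0 0'
```

```text
time: 33.98
eef_pos: [684.6, 168.4, 28.5]
orientation: [-0.081, -3.139, 0.0]
force: [-0.2, -0.8, -0.4]
opening: 0.205
grip_force: 60.0
time: 34.65
eef_pos: [684.7, 168.8, 132.2]
orientation: [0.081, 3.137, 0.001]
force: [0.4, 0.4, -0.5]
opening: 0.206
grip_force: 60.0
time: 35.32
eef_pos: [516.5, 248.5, 128.0]
orientation: [-0.079, -3.139, 0.001]
force: [0.9, 0.3, -0.8]
opening: 0.207
grip_force: 60.0
time: 35.98
eef_pos: [519.3, 247.4, 88.7]
orientation: [-0.082, -3.14, 0.0]
force: [-0.7, -0.2, 0.2]
opening: 0.207
grip_force: 60.0
```

```bash
python3 -m jog '0 0 0 -.004 0 0 0; 0 0 0 -.008 0 0 0; 0 0 0 -.011 0 0 0; 0 0 0 -.013 0 0 0; 0 0 0 -.0145 0 0 0; 0 0 0 -.0155 0 0 0; 0 0 0 -.0155 0 0 0; 0 0 0 -.0155 0 0 0'
python3 -m jog '0 0 0 -.0003 0 0 0; 0 0 0 -.0006 0 0 0; 0 0 0 -.0009 0 0 0; 0 0 0 -.0012 0 0 0; 0 0 0 -.0012 0 0 0; 0 0 0 -.0012 0 0 0; 0 0 0 -.0012 0 0 0; 0 0 0 -.0012 0 0 0'
```

```text
time: 36.65
eef_pos: [519.2, 247.5, 73.5]
orientation: [0.081, 3.14, 0.0]
force: [-0.1, 0.2, -0.3]
opening: 0.21
grip_force: 60.0
time: 37.32
eef_pos: [519.2, 247.5, 72.3]
orientation: [-0.081, -3.141, -0.0]
force: [0.3, 0.5, -0.0]
opening: 0.203
grip_force: 60.0
```

```bash
python3 -m jog '0 0 0 -.0003 0 0 0; 0 0 0 -.0006 0 0 0; 0 0 0 -.0009 0 0 0; 0 0 0 -.001 0 0 0; 0 0 0 -.001 0 0 0; 0 0 0 -.001 0 0 0; 0 0 0 -.001 0 0 0; 0 0 0 -.001 0 0 0' 20
```

```text
time: 37.98
eef_pos: [519.3, 247.5, 71.9]
orientation: [0.081, 3.14, 0.0]
force: [-3.3, -2.1, 6.3]
opening: 0.213
grip_force: 20.0
```

Contact. I'll release, rise clear and look.

```bash
python3 -m jog '.022 0 0 0 0 0 0; .024 0 0 0 0 0 0; .028 0 0 0 0 0 0; .034 0 0 0 0 0 0; .04 0 0 0 0 0 0; .045 0 0 0 0 0 0; .045 0 0 0 0 0 0; .045 0 0 .003 0 0 0'
python3 -m jog '.045 0 0 .01 0 0 0; .045 0 0 .03 0 0 0; .045 0 0 .05 0 0 0; .045 0 0 .08 0 0 0; .045 0 0 .11 0 0 0; .045 0 0 .14 0 0 0; .045 0 0 .17 0 0 0; .045 0 0 .17 0 0 0'
python3 -m jog '.045 -.02 .03 0 0 0 0; .045 -.04 .06 0 0 0 0; .045 -.06 .09 0 0 0 0; .045 -.08 .12 0 0 0 0; .045 -.1 .15 0 0 0 0; .045 -.12 .18 0 0 0 0; .045 -.14 .2 0 0 0 0; .045 -.14 .2 0 0 0 0'
python3 - <<'E'
from h import *
a=snap('side');b=snap('top')
A=cv2.resize(a['frame'][190:330,270:410],None,fx=2.8,fy=2.8,interpolation=cv2.INTER_CUBIC)
B=cv2.resize(b['frame'][165:305,140:280],None,fx=2.8,fy=2.8,interpolation=cv2.INTER_CUBIC)
cv2.imwrite('pics/c8.png',np.hstack([A,B])[:,:,::-1])
P=cloud(a); Q=P[(P[:,0]>415)&(P[:,0]<590)&(abs(P[:,1]-250)<18)&(P[:,2]>74)&(P[:,2]<110)]
for lo in range(415,590,15):
    q=Q[(Q[:,0]>=lo)&(Q[:,0]<lo+15)]
    if len(q): print(lo,len(q),np.percentile(q[:,2],[50,95]).round(1),q[:,1].mean().round(1))
E
```

```text
time: 38.65
eef_pos: [518.9, 247.4, 73.8]
orientation: [-0.081, -3.14, 0.001]
force: [-0.1, -0.1, -0.1]
opening: 0.482
grip_force: 0.0
time: 39.32
eef_pos: [520.6, 248.1, 251.5]
orientation: [0.081, 3.132, 0.006]
force: [-0.2, 1.2, -0.0]
opening: 0.481
grip_force: 0.0
time: 39.98
eef_pos: [375.8, 450.6, 244.6]
orientation: [-0.075, -3.14, -0.001]
force: [0.1, 0.3, 1.1]
opening: 0.477
grip_force: 0.0
415 11 [82.3 84.9] 253.2
430 18 [82.5 84.6] 252.3
445 21 [81.8 86. ] 252.6
460 18 [82.5 85.1] 251.2
475 41 [88.5 92. ] 251.4
490 55 [89.  91.5] 251.2
505 56 [89.4 92. ] 249.8
520 57 [89.8 92.6] 249.9
535 52 [88.9 92.2] 249.2
550 47 [88.1 92.2] 247.7
```

View pics/c8.png

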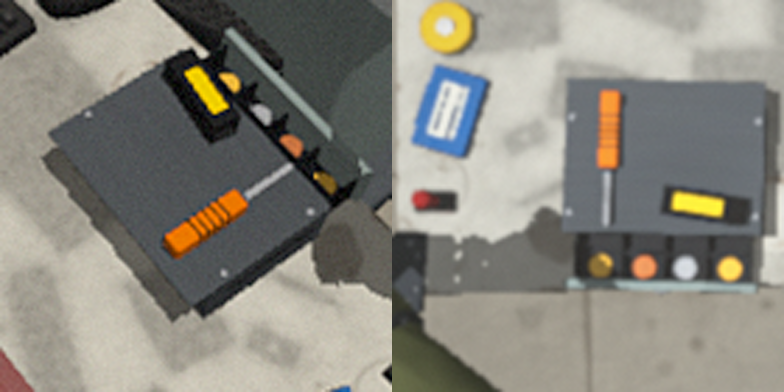

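The last picture shows the drawer fully open, with coins visible at (600–730, 265) in the right crop. The rod lies flat on the plate from (608,92) to (606,222), handle top at z≈90. The ink pad, stamp and tape are where they were, and the arm is clear. I'll hand in.

```bash
python3 -c "
from station import env
print(env.finish_job())"
```

```text
the job is handed in; nothing more can be done
None
```

The drawer is open, the rod lies flat on the till's top plate out of the sleeve, and the job was handed in at about 40 s of the 72 s allowed; the verdict was not shown.

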